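Pour the turquoise beads into the white bowl

TASK

On the jeweller's bench, take the copper cup and pour all five turquoise beads out of it into the white bowl, then stand the empty copper cup upright on the bench again. Use the copper cup and the white bowl, not the dark steel cup or the wooden bowl that look much like them.

Things in the scene. Friction and masses are not known exactly. Their poses are not given: they have to be found in the camera images.
- copper_cup: open round copper cup, 70 mm high, 46 mm across at the foot widening evenly to 58 mm at the rim (53 mm at 45 mm height), wall 2.5 mm, floor 4 mm, 0.12 kg; the beads fill it to about 40 mm. Origin at the centre of its underside, z up through the mouth. Beads roll out by about 100 degrees of tilt. A dark steel cup of the same size, with amber beads, stands elsewhere.
- white_bowl: open white ceramic bowl, 48 mm high, 120 mm across the rim, 68 mm at the foot, wall 4 mm, 0.6 kg, loose. Origin at the centre of its underside, z up. A wooden bowl of the same size is near. The cups and bowls stand in any order on an arc about 0.58 m from the robot, centres 140 mm or more apart; other things are 40 mm or more from their edges, under 250 mm high.
- bead1: polished turquoise stone bead, a plain ball 18 mm across, 10 g, starting in the copper cup; origin at its centre
- bead2: polished turquoise stone bead, a plain ball 18 mm across, 10 g, starting in the copper cup; origin at its centre
- bead3: polished turquoise stone bead, a plain ball 18 mm across, 10 g, starting in the copper cup; origin at its centre
- bead4: polished turquoise stone bead, a plain ball 18 mm across, 10 g, starting in the copper cup; origin at its centre
- bead5: polished turquoise stone bead, a plain ball 18 mm across, 10 g, starting in the copper cup; origin at its centre
Not all that is in view belongs to the job. Leave any red look-alike of the white_bowl alone.

How it is judged:
On the way:
1. the copper cup is lifted and tipped beside or over the white bowl (more than 69 degrees from upright, its underside's centre over 40 mm high and within 150 mm of the bowl's centre, level) (angle between copper_cup's own z axis and vertical above 1.2 rad and height (world z) of copper_cup above 0.04 m and horizontal distance between copper_cup and white_bowl below 0.15 m), for 0.1 s.
At the end, for the whole second after the job is handed in: All five turquoise beads lie in the white bowl (centres within 55 mm of its axis and between its underside and 50 mm above), the bowl stands upright, and the copper cup stands still and upright (both within 10 degrees) on the bench (underside within 10 mm of the bench top) (z of bead1 in the frame of white_bowl between 0 and 0.05 m and horizontal distance between each of bead1, bead2, bead3, bead4, bead5 and white_bowl below 0.055 m and z of bead2 in the frame of white_bowl between 0 and 0.05 m and z of bead3 in the frame of white_bowl between 0 and 0.05 m and z of bead4 in the frame of white_bowl between 0 and 0.05 m and z of bead5 in the frame of white_bowl between 0 and 0.05 m and angle between each of white_bowl, copper_cup's own z axis and vertical below 0.17 rad and height (world z) of copper_cup between -0.01 and 0.01 m and linear speed of copper_cup below 0.03 m/s); the robot touches nothing.
It also fails if it takes over 58 s, if anything falls off the work surface, if the arm or the gripper's body presses on something with over 40 N, if the wrist force passes 120 N, or if a joint passes its speed limit or range.

ROBOT

A 6-joint arm with a two-finger parallel gripper is mounted at the origin on the work surface. World frame = base frame: x ahead of the robot, y to its left, z up, the work surface at z = 0. Lengths are in m, angles in rad, forces in N, time in s.
With the tool pointing down it reaches from about 0.35 to 0.775 m from the base axis. Payload 7.3 kg.
Tool frame: the origin (TCP) lies at the very end of the fingers, on their centre line; the grasp point (between the pads) lies 19 mm behind it; z points along the fingers, y is the line along which they close (so a half turn about z gives the same grasp; the last joint's range is limited). The gripper opens to 92 mm and grips with 3 to 60 N. Pads are 19 mm wide; open, the fingers measure 130 mm over their backs; the gripper's body (75 mm by 190 mm) begins 47 mm behind the grasp point.
Start: joints at [-1.322, 0.342, 1.524, -0, 1.275, -0.146], TCP at [0.202, -0.485, 0.196] pointing down, gripper open.
Joint ranges: [-2.53, 2.53], [-0.77, 2.02], [0.04, 2.7], [-1, 4.14], [0.28, 2.66], [-3.11, 3.11]. Speed limits (rad/s): [2.57, 2.57, 3.14, 3.14, 3.14, 3.14].

INTERFACE

Orientations are given as a unit quaternion [w, x, y, z].
In Python, from plant import manip, grab_frame, ticket, finder gives the robot as it stands. The module is installed in compiled form; this text tells all that it offers.
- The arm moves only by the shell command python3 -m inch 'ROWS' [FORCE]. ROWS is text: rows parted by semicolons, each of 7 numbers parted by spaces: the shift along the tool's x, y, z in mm, then the turn, a rotation vector about the tool's x, y, z in degrees, then the closure, from 0 (fully open) to 1 (shut). In form: x y z wx wy wz grip; .... A call has 1 to 20 rows; each row is the pose to reach, as a shift and turn from the pose commanded when the call began, along the tool's axes at that moment; what a row does not reach only later rows make up. A row lasts 1/12 s, in which the tool goes at most 41.7 mm and 7.16 degrees, less where a joint would pass 70% of its speed; a pose out of reach is approached as far as the arm can. A call with a gripper value outside its range is refused whole. The fingers move at their own pace and stop on an object; FORCE is the grip in N (left out, the last holds). Time passes only in rows, so rows that repeat a pose let the fingers close. It gives the time, the measured TCP pose, the force, the opening and the grip force at its end, in the units of the state.
- manip.sense(): the state, without advancing time (a new reading comes with each control period).
- grab_frame(name): name is "scene" or "top" or "wrist"; returns a dict with "pixels" (384x512x3 uint8, red, green, blue), "range_z" (384x512 float32, m along the optical axis (not along the pixel's ray), 0 where there is no reading), "vfov" (degrees; the focal length in pixels is half the picture's height over the tangent of half this angle, whatever the lens; pixels are square), "cx", "cy" (the principal point, pixels), "R" (3x3) and "t" (3): a world point X has camera coordinates R X + t; the wrist camera has in their place "mount" (4x4, takes a point from camera to tool coordinates, whose origin is the TCP and whose axes are the flange's). Camera axes: x right, y down, z forward; pixel columns grow to the right and rows downward; lengths in m; the calibration is good to about 2 mm. A picture is of the moment at which its call begins: read the wrist's pose just before it.
- ticket.job_done(): hands the job in; it is judged then, once.
Trained networks look in a picture, given as the dict that the camera call returned (one of the last four; its "shot" number tells which), for a name from the list of things; names that differ only in an ending like _2 or _b are one class to them, and where a whole thing is asked for, a point or a joint stands for the part that bears it (a point fixed in the world has none). Each returns a list of dicts, best first, with "conf" (0 to 1); they miss things now and then, are a little off and sometimes report something else, mostly with a low value. They report only what shows in the picture. A call takes as long as a camera call. They do not tell look-alikes from the thing itself.
- finder.search_frame(thing, picture): "centre" ([column, row] in pixels, amid what is visible of it).
- finder.spot_point(thing, picture): "centre" ([column, row] in pixels: a listed point, or the origin of a listed thing).
The state is a dict: "t": time; "joint_positions": joint angles; "qd": joint speeds; "tau": joint torques, N m; "tcp_pos": TCP position; "orientation": TCP orientation; "wrist_force": force on the tool from outside, world axes, zero at the start; "moment": the same for the moment, N m; "width": opening from 0.0 (shut) to 1.0 (fully open); "gripper_force": force on a finger pad.
Only numpy, scipy, OpenCV 4.12 (cv2) and the standard library are available. Lean on these libraries where they do the work, as an engineer would, in place of code of your own. Each camera call takes 0.05 s, during which the arm holds its last target. There are 200 camera calls.

## Working session

There is one attempt and no reset: what is moved stays moved. The work goes in short steps, Python scripts to look and compute and a shell command to move; the robot and the scene stay as the last step left them, time stands still between calls to the robot, and variables do not carry over. Pictures are saved under pics/ and viewed, at most 10 in all, crops included, and the job is handed in when it is done.

```bash
mkdir -p pics; cat > h.py <<'E'
import numpy as np, cv2
from scipy.spatial.transform import Rotation as Ro
from plant import manip, grab_frame, ticket, finder
def save(n,p): cv2.imwrite('pics/'+n,cv2.cvtColor(p,cv2.COLOR_RGB2BGR))
def tool():
    s=manip.sense(); q=s['orientation']; return np.array(s['tcp_pos']),Ro.from_quat([q[1],q[2],q[3],q[0]]).as_matrix()
def world(f,pose=None):
    d=f['range_z'].astype(float); h,w=d.shape; F=h/2/np.tan(np.radians(f['vfov'])/2)
    u,v=np.meshgrid(np.arange(w),np.arange(h))
    P=np.stack([(u-f['cx'])/F*d,(v-f['cy'])/F*d,d],-1)
    if 'mount' in f:
        M=np.array(f['mount']); p,R=pose; W=(P@M[:3,:3].T+M[:3,3])@R.T+p
    else: W=(P-np.array(f['t']))@np.array(f['R'])
    W[d==0]=np.nan; return W
E
python3 - <<'E'
from h import *
a=grab_frame('scene'); b=grab_frame('top')
save('a.png',a['pixels']); save('b.png',b['pixels'])
for n,f in(('scene',a),('top',b)):
    W=world(f)
    for th in('copper_cup','white_bowl'):
        for r in finder.search_frame(th,f):
            c,rr=[int(round(x)) for x in r['centre']]
            print(n,th,r['conf'],c,rr,W[rr,c].round(3),f['pixels'][rr,c])
E
```

```text
scene copper_cup 0.92 268 231 [0.553 0.125 0.061] [168 102  71]
scene white_bowl 0.97 219 194 [ 0.521 -0.141  0.01 ] [234 232 216]
scene white_bowl 0.68 314 193 [ 0.317 -0.002  0.017] [219  59  56]
scene white_bowl 0.63 216 260 [0.652 0.086 0.005] [225  63  59]
scene white_bowl 0.6 271 170 [ 0.327 -0.179  0.014] [226  63  60]
top copper_cup 0.61 191 175 [0.538 0.119 0.02 ] [ 27 135 114]
top copper_cup 0.47 294 178 [ 0.531 -0.112  0.007] [252 253 243]
top white_bowl 0.93 296 177 [ 0.534 -0.117  0.003] [252 253 244]
top white_bowl 0.88 232 263 [0.344 0.029 0.007] [250  49  42]
top white_bowl 0.74 191 118 [0.672 0.121 0.006] [248  42  36]
top white_bowl 0.73 313 258 [ 0.353 -0.15   0.007] [251  50  42]
```

View pics/a.png

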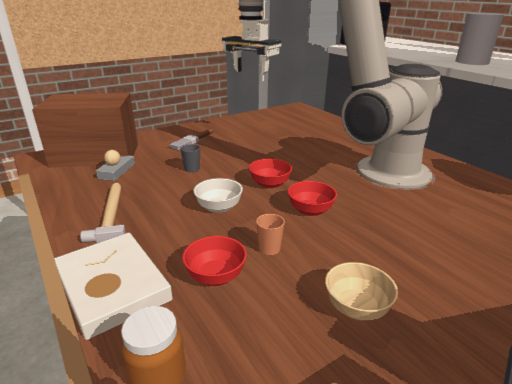

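View pics/b.png

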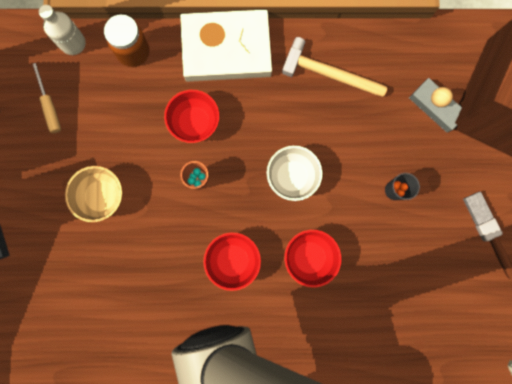

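Candidates in the top picture are cups at (194,175) and (403,187), and bowls at (294,173), (94,194), (192,116), (232,262) and (313,258). The copper-coloured cup with turquoise beads at (194,175) and the white bowl at (294,173) fit. The cup at (403,187) is dark with amber beads, the bowl at (94,194) is wooden, and the other three bowls are red. I'll confirm this in a crop and measure.

```bash
cat >> h.py <<'E'
def rel(p,R):
    "shift mm and rotvec deg in current tool axes for world target grasp-TCP p, rotation R"
    p0,R0=tool(); return (R0.T@(np.array(p)-p0)*1000).round(1), np.degrees(Ro.from_matrix(R0.T@R).as_rotvec()).round(1)
E
python3 - <<'E'
from h import *
b=grab_frame('top'); W=world(b)
save('c.png',cv2.resize(b['pixels'][105:235,60:440],None,fx=2,fy=2,interpolation=cv2.INTER_CUBIC))
def rim(c,r,z0,z1,n):
    m=np.zeros(W.shape[:2],bool); yy,xx=np.indices(m.shape); m=(np.hypot(xx-c[0],yy-c[1])<r)&(W[...,2]>z0)&(W[...,2]<z1)
    p=W[m]; (x,y),rr=cv2.minEnclosingCircle(p[:,:2].astype(np.float32)); print(n,len(p),round(x,4),round(y,4),round(rr,4),'zmax',np.nanmax(W[(np.hypot(xx-c[0],yy-c[1])<r)][:,2]).round(3))
rim((194,175),22,.055,.08,'cup');rim((294,173),36,.035,.06,'bowl')
for n,c in dict(wood=(94,194),r1=(192,116),r2=(232,262),r3=(313,258),steel=(403,187)).items(): rim(c,36,.035,.08,n)
p,R=tool(); print(p.round(3),R.round(3).tolist())
E
```

```text
cup 165 0.5305 0.1063 0.0289 zmax 0.073
bowl 568 0.5365 -0.1077 0.0597 zmax 0.052
wood 588 0.4949 0.3225 0.0603 zmax 0.051
r1 535 0.6645 0.1148 0.0597 zmax 0.052
r2 626 0.3491 0.0284 0.0595 zmax 0.051
r3 627 0.3535 -0.1423 0.0596 zmax 0.052
steel 431 0.5026 -0.3409 0.0294 zmax 0.073
[ 0.202 -0.485  0.195] [[0.923, 0.385, -0.0], [0.385, -0.923, 0.0], [0.0, -0.0, -1.0]]
```

View pics/c.png

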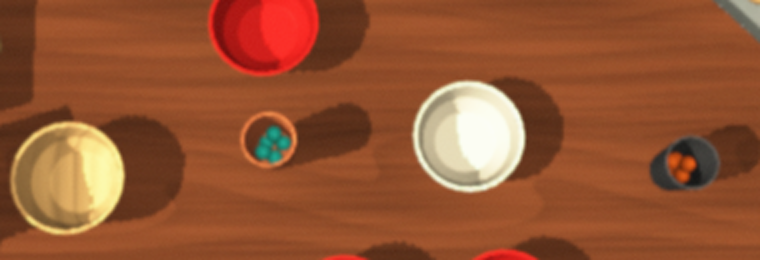

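The crop confirms the copper cup with turquoise beads at crop (268,140) and the white bowl at (469,136). The dark cup holds amber beads. I'll make a side grasp tilted 30° down, then roll to pour.

```bash
cat >> h.py <<'E'
def RT(psi,a,roll=0):
    psi,a=np.radians([psi,a]); z=np.array([np.cos(a)*np.cos(psi),np.cos(a)*np.sin(psi),-np.sin(a)]); y=np.array([-np.sin(psi),np.cos(psi),0])
    return np.stack([np.cross(y,z),y,z],1)@Ro.from_euler('z',roll,degrees=True).as_matrix()
def goG(g,R,back=0): return rel(np.array(g)+R[:,2]*(.019-back),R)
E
python3 -c "
from h import *
print(rel((.42,-.15,.25),RT(-10,30)))
"
```

```text
(array([ 330. , -224.9,  -54.4]), array([ -75.1,  -22. , -130.1]))
```

```bash
python3 -c "
from h import *
print(rel((.42,-.15,.26),RT(-10,90)))
"
```

```text
(array([ 330. , -224.9,  -64.4]), array([  -0. ,   -0. , -147.4]))
```

```bash
python3 -m inch '30 -20 -64 0 0 -7 0; 60 -40 -64 0 0 -14 0; 90 -60 -64 0 0 -21 0; 120 -80 -64 0 0 -28 0; 150 -100 -64 0 0 -35 0; 180 -120 -64 0 0 -42 0; 210 -140 -64 0 0 -49 0; 240 -160 -64 0 0 -56 0; 270 -180 -64 0 0 -63 0; 300 -200 -64 0 0 -70 0; 330 -225 -64 0 0 -77 0; 330 -225 -64 0 0 -84 0; 330 -225 -64 0 0 -91 0; 330 -225 -64 0 0 -98 0; 330 -225 -64 0 0 -105 0; 330 -225 -64 0 0 -112 0; 330 -225 -64 0 0 -119 0; 330 -225 -64 0 0 -126 0; 330 -225 -64 0 0 -133 0; 330 -225 -64 0 0 -140 0'; python3 -c "
from h import *
print(manip.sense()['joint_positions'],goG((.5305,.1063,.085),RT(11,30),.11))
"
```

```text
t: 2.02
tcp_pos: [0.42, -0.15, 0.2596]
orientation: [0.0, 0.148, 0.989, -0.0]
wrist_force: [0.1, 0.5, 0.4]
width: 0.994
gripper_force: 0.0
[-5.15093020e-01  1.47744625e-01  1.60597035e+00 -6.18201356e-05
  1.38779535e+00 -1.78857994e+00] (array([ 39. , 240.4, 129.1]), array([-14.7, -58.8, -25.4]))
```

```bash
python3 -m inch '3 24 17 -1 -6 -2.5 0; 7 48 34 -3 -12 -5 0; 11 72 50 -4 -18 -7.5 0; 15 96 60 -6 -24 -10 0; 19 120 75 -7 -30 -13 0; 23 144 90 -9 -36 -15 0; 27 168 100 -10 -42 -18 0; 31 192 112 -12 -47 -20 0; 35 216 122 -13 -53 -23 0; 39 240 130 -14.7 -58.8 -25.4 0; 39 240 130 -14.7 -58.8 -25.4 0; 39 240 130 -14.7 -58.8 -25.4 0'; python3 -c "
from h import *
print(manip.sense()['joint_positions'],goG((.5305,.1063,.045),RT(11,30),.11))
pose=tool(); f=grab_frame('wrist'); save('w.png',f['pixels']); W=world(f,pose)
for r in finder.search_frame('copper_cup',f): print(r)
d=np.hypot(W[...,0]-.5305,W[...,1]-.1063); m=(d<.045)&(W[...,2]>.062)&(W[...,2]<.08); p=W[m]
print(cv2.minEnclosingCircle(p[:,:2].astype(np.float32)),len(p), p[:,2].max())
"
```

```text
t: 3.02
tcp_pos: [0.4261, 0.0973, 0.2342]
orientation: [0.436, -0.067, 0.897, 0.044]
wrist_force: [0.3, -0.0, 0.4]
width: 1.001
gripper_force: 0.0
[-0.17889674 -0.27059425  2.47143248  1.34420702  0.28337932 -3.10405197] (array([ 97.1, -13.1, 108.7]), array([-0.9, -8. , -2. ]))
{'centre': [242.4, 85.5], 'conf': 0.7}
((0.5325841903686523, 0.10603637993335724), 0.02945217490196228) 820 0.07131612400325774
```

View pics/w.png

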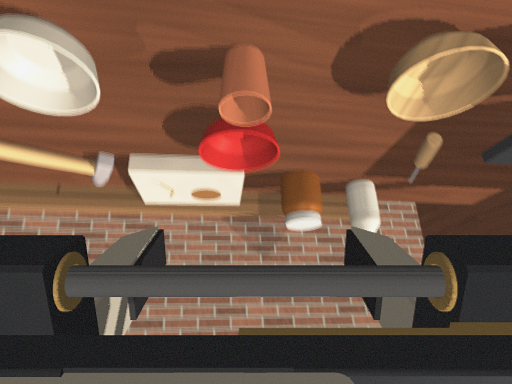

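The wrist view shows the copper cup at (245,85) and the white bowl upper left. The arm hit the j5 and j6 limits. I'll fit the kinematics from the recorded poses and look for reachable grasp and pour poses.

```bash
cat > k.py <<'E'
from h import *
from scipy.optimize import least_squares
e=lambda ax,q: Ro.from_euler(ax,q).as_matrix()
lo=np.array([-2.53,-.77,.04,-1,.28,-3.11]);hi=np.array([2.53,2.02,2.7,4.14,2.66,3.11])
def FK(q,k):
    h,l2,l3,L,ds,dw,b=k
    A=e('z',q[0]); p=np.array([0,0,h])+A@np.array([0,ds,0])
    B=A@e('y',q[1]); p=p+B@[0,0,l2]
    C=B@e('y',q[2]); p=p+C@[b,0,l3]
    D=C@e('z',q[3])@e('y',q[4]); p=p+D@[0,dw,L]
    return p, D@e('z',q[5]+np.pi/2)
def wr(q): return FK(q,K)
data=[([-1.322,.342,1.524,0,1.275,-.146],[.202,-.485,.1955]),([-.515093,.1477446,1.60597,0,1.3877954,-1.78858],[.42,-.15,.2596]),([-0.17889674,-0.27059425,2.47143248,1.34420702,0.28337932,-3.10405197],[0.4261,0.0973,0.2342])]
f=lambda k: np.concatenate([FK(np.array(q),k)[0]-p for q,p in data])
best=min((least_squares(f,[.2,.48,.375,.35,ds,dw,0]) for ds,dw in((.076,0),(0,.076))),key=lambda r:r.cost)
K=best.x
def IK(p,R,seeds):
    out=None
    for s in seeds:
        g=lambda q:(lambda a:np.concatenate([(a[0]-p)*5,(Ro.from_matrix(a[1].T@R)).as_rotvec()]))(wr(q))
        r=least_squares(g,np.clip(s,lo+.05,hi-.05),bounds=(lo+.03,hi-.03))
        if out is None or r.cost<out.cost-1e-9: out=r
    return out.x,out.cost
E
python3 - <<'E'
from k import *
print(K.round(4),best.cost,f(K).round(4)); p,R=tool(); print(np.degrees(Ro.from_matrix(wr(manip.sense()['joint_positions'])[1].T@R).magnitude()))
S=[np.array([0,.3,1.3,0,.6,-1.6]),np.array([.2,.5,1.2,.3,.8,-1]),np.array([0,.5,1.2,3.1,.8,1.5])]
for a in(30,40,50):
  for psi in(-20,11,40):
    T=RT(psi,a)
    for back in(.09,.0):
        q,c=IK(np.array([.5315,.106,.045])+T[:,2]*(.019-back),T,S); print(a,psi,back,q.round(2),'%.1e'%c)
E
```

```text
[ 0.2222  0.5069  0.3795  0.3494  0.0764 -0.      0.0464] 3.5127295607785228e-09 [ 0.     -0.      0.0001 -0.     -0.     -0.0001 -0.      0.      0.    ]
1.9280916684237123e-14
30 -20 0.09 [0.6  0.62 2.44 4.11 1.   1.5 ] 3.1e-04
30 -20 0.0 [0.43 0.75 2.33 3.95 1.   1.52] 1.5e-21
30 11 0.09 [-0.18  0.54  2.67  2.79  1.03  1.54] 4.7e-03
30 11 0.0 [-0.1   0.81  2.54  2.87  1.24  1.51] 9.5e-25
30 40 0.09 [-0.74  0.61  2.46  1.66  1.04  1.65] 4.0e-19
30 40 0.0 [-0.48  0.76  2.36  1.94  1.04  1.6 ] 1.4e-24
40 -20 0.09 [0.46 0.43 2.4  4.11 0.69 1.29] 2.2e-03
40 -20 0.0 [0.36 0.61 2.27 4.04 0.69 1.31] 2.0e-31
40 11 0.09 [-0.15  0.36  2.59  2.73  0.69  1.67] 6.8e-28
40 11 0.0 [-0.07  0.6   2.44  2.86  0.78  1.61] 2.0e-31
40 40 0.09 [-0.6   0.41  2.37  1.53  0.83  2.05] 1.0e-19
40 40 0.0 [-0.39  0.61  2.3   1.85  0.78  1.87] 6.5e-20
50 -20 0.09 [ 0.34  0.27  2.14 -0.97  0.45 -0.04] 7.0e-03
50 -20 0.0 [0.26 0.53 2.23 4.11 0.44 1.13] 1.1e-03
50 11 0.09 [-0.12  0.23  2.43  2.35  0.31  2.11] 7.0e-04
50 11 0.0 [-0.03  0.48  2.31  2.73  0.37  1.78] 3.6e-28
50 40 0.09 [-0.44  0.3   2.25  1.23  0.67  2.54] 9.6e-24
50 40 0.0 [-0.29  0.51  2.21  1.59  0.57  2.26] 2.2e-31
```

```bash
python3 - <<'E'
from k import *
cup=np.array([.5315,.106]); bowl=np.array([.5365,-.1077])
S=[np.array([-.5,.6,2.3,1.7,1.,-1.5])]
for psi in(40,60,80):
  for a in(20,30):
    T=RT(psi,a,180); C=Ro.from_matrix(T).inv().as_matrix()@[0,0,1]  # cup z in tool
    q1,c1=IK(np.r_[cup,.045]+T[:,2]*(.019-.09),T,S); q2,c2=IK(np.r_[cup,.045]+T[:,2]*.019,T,[q1]); q3,c3=IK(np.r_[cup,.18]+T[:,2]*.019,T,[q2])
    print('G',psi,a,q1.round(2),'%.0e'%c1,q2.round(2),'%.0e'%c2,'%.0e'%c3)
    for ps2 in (psi-30,psi):
     for a1 in(5,20):
      for roll in(120,):
        P=RT(ps2,a1,180+roll); cz=P@C; m=cz[:2]/np.linalg.norm(cz[:2]); g=np.r_[bowl-m*.045,.15]
        q4,c4=IK(g+P[:,2]*.019,P,[q3]); print('   P',ps2,a1,roll,'tilt',np.degrees(np.arccos(cz[2])).round(),m.round(2),g.round(3),q4.round(2),'%.0e'%c4)
E
```

```text
G 40 20 [-0.86  0.87  2.49  1.66  1.23 -1.79] 2e-28 [-0.56  0.93  2.38  1.94  1.28 -1.73] 2e-31 7e-24
   P 10 5 120 tilt 116.0 [-0.26 -0.97] [ 0.548 -0.064  0.15 ] [-0.8   0.93  2.53  2.17  1.66  0.26] 1e-24
   P 10 20 120 tilt 109.0 [-0.35 -0.94] [ 0.552 -0.066  0.15 ] [-0.73  0.58  2.48  2.21  1.17  0.59] 8e-26
   P 40 5 120 tilt 116.0 [ 0.26 -0.97] [ 0.525 -0.064  0.15 ] [-0.99  0.84  2.17  1.44  1.5   0.65] 2e-21
   P 40 20 120 tilt 109.0 [ 0.16 -0.99] [ 0.529 -0.063  0.15 ] [-0.93  0.62  2.16  1.39  1.26  0.9 ] 6e-28
G 40 30 [-0.74  0.61  2.46  1.66  1.04 -1.49] 2e-24 [-0.48  0.76  2.36  1.94  1.04 -1.54] 2e-20 1e-21
   P 10 5 120 tilt 113.0 [-0.43 -0.9 ] [ 0.556 -0.067  0.15 ] [-0.79  0.92  2.51  2.18  1.65  0.29] 2e-20
   P 10 20 120 tilt 104.0 [-0.49 -0.87] [ 0.559 -0.069  0.15 ] [-0.73  0.58  2.46  2.21  1.16  0.61] 5e-31
   P 40 5 120 tilt 113.0 [ 0.08 -1.  ] [ 0.533 -0.063  0.15 ] [-0.97  0.84  2.16  1.46  1.5   0.67] 2e-24
   P 40 20 120 tilt 104.0 [ 0.01 -1.  ] [ 0.536 -0.063  0.15 ] [-0.91  0.62  2.15  1.4   1.26  0.91] 6e-31
G 60 20 [-0.8   0.82  2.12  1.23  1.29 -1.36
[... 1365 characters left out ...]
 0.5   -0.082  0.15 ] [-0.87  0.95  1.57  0.93  1.87  1.01] 3e-30
   P 80 20 120 tilt 109.0 [ 0.76 -0.65] [ 0.502 -0.078  0.15 ] [-0.84  0.8   1.6   0.84  1.71  1.09] 7e-25
G 80 30 [-0.64  0.75  1.78  0.91  1.38 -1.02] 2e-28 [-0.5   0.82  1.83  1.04  1.25 -1.09] 6e-25 2e-30
   P 50 5 120 tilt 113.0 [ 0.25 -0.97] [ 0.525 -0.064  0.15 ] [-0.96  0.85  2.02  1.29  1.56  0.79] 5e-26
   P 50 20 120 tilt 104.0 [ 0.18 -0.98] [ 0.528 -0.063  0.15 ] [-0.91  0.66  2.02  1.22  1.35  0.99] 7e-19
   P 80 5 120 tilt 113.0 [ 0.7  -0.71] [ 0.505 -0.076  0.15 ] [-0.86  0.95  1.57  0.94  1.87  1.01] 4e-31
   P 80 20 120 tilt 104.0 [ 0.65 -0.76] [ 0.507 -0.073  0.15 ] [-0.83  0.8   1.6   0.85  1.7   1.1 ] 2e-28
```

```bash
cat >> k.py <<'E'
def rows(qs,grip):
    p0,R0=tool()
    for q in qs:
        p,R=wr(q); print(*(R0.T@(p-p0)*1000).round(),*np.degrees(Ro.from_matrix(R0.T@R).as_rotvec()).round(1),grip,end='; ')
    print()
E
python3 - <<'E'
from k import *
T=RT(45,30,180); q0=np.array(manip.sense()['joint_positions'])
q1,c=IK(np.array([.5325,.106,.046])+T[:,2]*(.019-.09),T,[np.array([-.7,.6,2.3,1.5,1.,-1.4])]); print(q1.round(2),c)
qs=[q0+(q1-q0)*s for s in np.linspace(0,1,17)[1:]]
print([wr(q)[0].round(2).tolist() for q in qs[::2]])
print([round(np.degrees(np.linalg.norm(Ro.from_matrix(wr(a)[1].T@wr(b)[1]).as_rotvec())),1) for a,b in zip([q0]+qs,qs)])
rows(qs,0)
E
```

```text
[-0.75  0.61  2.37  1.51  1.05 -1.39] 1.9912806502946017e-28
[[0.43, 0.1, 0.22], [0.44, 0.1, 0.19], [0.44, 0.1, 0.16], [0.45, 0.1, 0.13], [0.46, 0.1, 0.12], [0.46, 0.09, 0.1], [0.47, 0.08, 0.09], [0.48, 0.07, 0.08]]
[np.float64(9.3), np.float64(9.5), np.float64(9.6), np.float64(9.7), np.float64(9.8), np.float64(9.9), np.float64(10.0), np.float64(10.0), np.float64(10.1), np.float64(10.1), np.float64(10.2), np.float64(10.2), np.float64(10.2), np.float64(10.3), np.float64(10.3), np.float64(10.3)]
11.0 -0.0 14.0 -1.6 2.5 8.9 0; 22.0 -1.0 28.0 -2.9 5.1 17.9 0; 32.0 -1.0 40.0 -4.0 7.6 27.1 0; 42.0 -2.0 52.0 -5.0 10.1 36.4 0; 50.0 -2.0 62.0 -5.7 12.6 45.8 0; 58.0 -3.0 72.0 -6.4 15.1 55.4 0; 65.0 -4.0 81.0 -6.9 17.6 65.0 0; 70.0 -6.0 90.0 -7.3 20.0 74.7 0; 75.0 -8.0 98.0 -7.6 22.5 84.5 0; 79.0 -11.0 105.0 -7.9 24.9 94.4 0; 82.0 -14.0 112.0 -8.2 27.3 104.3 0; 84.0 -19.0 118.0 -8.5 29.8 114.2 0; 85.0 -24.0 124.0 -8.8 32.4 124.1 0; 86.0 -31.0 129.0 -9.1 35.0 134.0 0; 86.0 -38.0 135.0 -9.6 37.8 143.9 0; 86.0 -47.0 139.0 -10.2 40.7 153.8 0;
```

```bash
python3 - <<'E'
from k import *
T=RT(45,30,180); q0=np.array(manip.sense()['joint_positions'])
q1,c=IK(np.array([.5325,.106,.166])+T[:,2]*(.019-.10),T,[np.array([-.7,.6,2.3,1.5,1.,-1.4])]); print(q1.round(2),c)
qs=[q0+(q1-q0)*s for s in np.linspace(0,1,13)[1:]]
print([wr(q)[0].round(2).tolist() for q in qs])
print([round(np.degrees(np.linalg.norm(Ro.from_matrix(wr(a)[1].T@wr(b)[1]).as_rotvec())),1) for a,b in zip([q0]+qs,qs)])
rows(qs,0)
E
```

```text
[-0.78  0.23  2.28  1.25  1.15 -0.87] 3.061315096122876e-20
[[0.43, 0.1, 0.23], [0.44, 0.1, 0.22], [0.45, 0.1, 0.21], [0.45, 0.1, 0.21], [0.46, 0.1, 0.2], [0.46, 0.09, 0.2], [0.47, 0.09, 0.2], [0.47, 0.09, 0.2], [0.48, 0.08, 0.2], [0.48, 0.07, 0.2], [0.48, 0.07, 0.2], [0.48, 0.06, 0.21]]
[np.float64(12.8), np.float64(12.9), np.float64(13.1), np.float64(13.2), np.float64(13.3), np.float64(13.4), np.float64(13.5), np.float64(13.5), np.float64(13.6), np.float64(13.6), np.float64(13.6), np.float64(13.6)]
2.0 0.0 12.0 -2.0 1.8 12.5 0; 4.0 -0.0 22.0 -3.9 3.8 25.1 0; 6.0 -1.0 31.0 -5.4 6.1 37.9 0; 7.0 -3.0 39.0 -6.8 8.6 50.8 0; 7.0 -6.0 46.0 -7.9 11.4 63.7 0; 7.0 -9.0 52.0 -8.9 14.4 76.7 0; 6.0 -13.0 56.0 -9.6 17.7 89.7 0; 5.0 -18.0 59.0 -10.1 21.3 102.8 0; 2.0 -24.0 61.0 -10.5 25.4 115.7 0; -1.0 -32.0 61.0 -10.6 29.9 128.6 0; -4.0 -40.0 60.0 -10.5 34.9 141.3 0; -9.0 -50.0 57.0 -10.2 40.7 153.8 0;
```

Each waypoint is entered twice to stay under the 7° per row cap.

```bash
python3 -m inch '2 0 12 -2 1.8 12.5 0; 2 0 12 -2 1.8 12.5 0; 4 0 22 -3.9 3.8 25 0; 4 0 22 -3.9 3.8 25 0; 6 -1 31 -5.4 6.1 38 0; 6 -1 31 -5.4 6.1 38 0; 7 -3 39 -6.8 8.6 51 0; 7 -3 39 -6.8 8.6 51 0; 7 -6 46 -8 11.4 64 0; 7 -6 46 -8 11.4 64 0; 7 -9 52 -9 14.4 77 0; 7 -9 52 -9 14.4 77 0; 6 -13 56 -9.6 17.7 90 0; 6 -13 56 -9.6 17.7 90 0; 5 -18 59 -10 21.3 103 0; 5 -18 59 -10 21.3 103 0; 2 -24 61 -10.5 25.4 116 0; 2 -24 61 -10.5 25.4 116 0'; python3 - <<'E'
from k import *
T=RT(45,30,180); print(np.round(manip.sense()['joint_positions'],2)); print(goG((.5325,.106,.166),T,.10))
E
```

```text
t: 4.62
tcp_pos: [0.4782, 0.0778, 0.1942]
orientation: [0.014, 0.681, 0.583, 0.443]
wrist_force: [0.3, 0.1, 0.1]
width: 0.996
gripper_force: 0.0
[-0.63  0.12  2.32  1.27  0.93 -1.42]
(array([-10.3,  17.1, -15.2]), array([ 2.2,  8.9, 38.9]))
```

```bash
python3 -m inch '-2 3 -3 0.4 1.5 6.5 0; -4 6 -5 0.8 3 13 0; -6 9 -8 1.1 4.5 20 0; -8 12 -10 1.5 6 27 0; -10 17 -15 2 7.5 34 0; -10 17 -15 2.2 8.9 38.9 0; -10 17 -15 2.2 8.9 38.9 0'; python3 - <<'E'
from k import *
T=RT(45,30,180); s=manip.sense(); print(np.round(s['joint_positions'],2),np.round(s['tcp_pos'],3)); print(goG((.5325,.106,.047),T,.09));
pose=tool(); f=grab_frame('wrist'); W=world(f,pose)
d=np.hypot(W[...,0]-.5305,W[...,1]-.1063); m=(d<.045)&(W[...,2]>.062)&(W[...,2]<.08); p=W[m]
print(cv2.minEnclosingCircle(p[:,:2].astype(np.float32)),len(p))
E
```

```text
t: 5.2
tcp_pos: [0.4822, 0.0571, 0.2058]
orientation: [-0.192, 0.8, 0.332, 0.462]
wrist_force: [-0.1, -0.2, 0.4]
width: 1.004
gripper_force: 0.0
[-0.78  0.23  2.28  1.25  1.15 -0.87] [0.482 0.057 0.206]
(array([-102.4,    1. ,   69.2]), array([-0.1,  0. ,  0. ]))
((0.5333989858627319, 0.10661403089761734), 0.028831399977207184) 490
```

```bash
python3 -m inch '-20 1 14 0 0 0 0; -40 1 28 0 0 0 0; -60 1 42 0 0 0 0; -80 1 55 0 0 0 0; -102 1 69 0 0 0 0; -102 1 69 0 0 0 0; -102 1 69 0 0 0 0'; python3 - <<'E'
from k import *
T=RT(45,30,180); s=manip.sense(); print(np.round(s['joint_positions'],2),np.round(s['tcp_pos'],3)); print(goG((.533,.1065,.046),T,0))
E
```

```text
t: 5.83
tcp_pos: [0.4884, 0.0645, 0.0833]
orientation: [-0.192, 0.799, 0.334, 0.461]
wrist_force: [-0.6, 0.6, 0.4]
width: 0.997
gripper_force: 0.0
[-0.74  0.6   2.37  1.51  1.05 -1.38] [0.488 0.065 0.083]
(array([-1.6,  2.3, 90.7]), array([-0.3,  0.1,  0.2]))
```

```bash
python3 -m inch '0 0 20 0 0 0 0; 0 0 40 0 0 0 0; 0 0 60 0 0 0 0; 0 0 80 0 0 0 0; 0 0 90 0 0 0 0; 0 0 90 0 0 0 0; 0 0 90 0 0 0 0; 0 0 90 0 0 0 0'; python3 - <<'E'
from k import *
T=RT(45,30,180); s=manip.sense(); print(np.round(s['joint_positions'],2),np.round(s['tcp_pos'],3)); print(goG((.533,.1065,.046),T,0))
f=grab_frame('wrist'); save('w2.png',f['pixels'])
E
```

```text
t: 6.5
tcp_pos: [0.544, 0.1188, 0.0407]
orientation: [-0.19, 0.798, 0.335, 0.463]
wrist_force: [-0.4, 0.1, 0.1]
width: 0.997
gripper_force: 0.0
[-0.5   0.74  2.3   1.79  1.02 -1.46] [0.544 0.119 0.041]
(array([-3.6,  0.9,  2.1]), array([-0.1, -0. ,  0.5]))
```

View pics/w2.png

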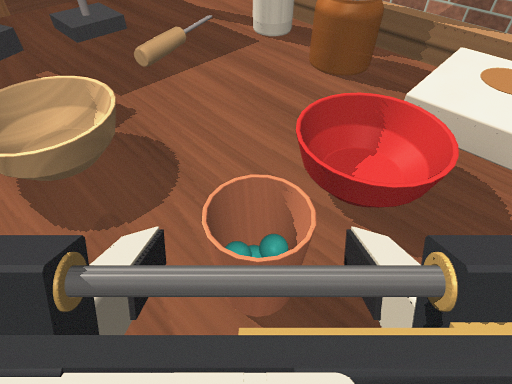

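The copper cup with its turquoise beads, mouth at (258,215), is centred between the fingers. Next I close and lift.

```bash
python3 -m inch '0 0 0 0 0 0 0.2; 0 0 0 0 0 0 0.4; 0 0 0 0 0 0 0.6; 0 0 0 0 0 0 0.8; 0 0 0 0 0 0 0.8; 0 0 0 0 0 0 0.8; 0 0 0 0 0 0 0.8; 0 0 0 0 0 0 0.8' 25; python3 - <<'E'
from k import *
T=RT(45,30,180); print(goG((.533,.1065,.186),tool()[1],0))
E
```

```text
t: 7.22
tcp_pos: [0.5441, 0.1189, 0.0391]
orientation: [-0.19, 0.799, 0.334, 0.462]
wrist_force: [1.2, -1.1, 1.2]
width: 0.547
gripper_force: 23.6
(array([118.9,   1.6, -68.9]), array([0., 0., 0.]))
```

```bash
python3 -m inch '10 0 -6 0 0 0 0.8; 30 0 -17 0 0 0 0.8; 50 0 -29 0 0 0 0.8; 70 0 -40 0 0 0 0.8; 90 0 -52 0 0 0 0.8; 110 0 -64 0 0 0 0.8; 122 0 -71 0 0 0 0.8; 122 0 -71 0 0 0 0.8; 122 0 -71 0 0 0 0.8'; python3 - <<'E'
from k import *
q0=np.array(manip.sense()['joint_positions']); p0,R0=tool(); print(q0.round(2),p0.round(3))
cz=R0.T@[0,0,1]; bowl=np.array([.5365,-.1077])
def tgt(psi,a,roll,d,z):
    P=RT(psi,a,180+roll); c=P@cz; m=c[:2]/np.linalg.norm(c[:2]); g=np.r_[bowl-m*d,z]
    q,cost=IK(g+P[:,2]*.019,P,[q0]); return P,g,q,cost,np.degrees(np.arccos(c[2])),c
# transfer pose upright-ish near bowl, then pour
for psi,a in((45,30),(45,10),(40,8)):
  for roll in(0,60,90,110,130,140):
    P,g,q,cost,t,c=tgt(psi,a,roll,.045 if roll else .09,.16); 
    up=P.T@np.array([0,0,1]) # lowest points
    body=min((P@np.array([sx*.0375,sy*.095,-.047]))[2] for sx in(1,-1) for sy in(1,-1))+g[2]
    body2=min((P@np.array([sx*.0375,sy*.095,-.15]))[2] for sx in(1,-1) for sy in(1,-1))+g[2]
    fin=min((P@np.array([sx*.0095,sy*.046,.019]))[2] for sx in(1,-1) for sy in(1,-1))+g[2]
    mouth=g+c*.025; print(psi,a,roll,t.round(),g.round(3),c.round(2),q.round(2),'%.0e'%cost,'body',body.round(3),body2.round(3),'fin',round(fin,3),'mouth',mouth.round(3))
E
```

```text
t: 7.97
tcp_pos: [0.5427, 0.1194, 0.1799]
orientation: [-0.19, 0.799, 0.335, 0.462]
wrist_force: [0.3, -0.6, -2.9]
width: 0.546
gripper_force: 23.7
[-0.5   0.34  2.23  1.49  0.99 -0.91] [0.543 0.119 0.18 ]
45 30 0 0.0 [ 0.49  -0.031  0.16 ] [ 0.   -0.01  1.  ] [-0.89  0.45  2.19  1.21  1.17 -1.02] 7e-22 body 0.151 0.203 fin 0.142 mouth [ 0.49  -0.031  0.185]
45 30 60 52.0 [ 0.515 -0.068  0.16 ] [ 0.38 -0.69  0.62] [-0.9   0.49  2.08  1.18  1.2   0.09] 6e-26 body 0.096 0.148 fin 0.112 mouth [ 0.524 -0.085  0.176]
45 30 90 76.0 [ 0.522 -0.065  0.16 ] [ 0.3  -0.92  0.25] [-0.88  0.5   2.07  1.19  1.19  0.63] 1e-21 body 0.101 0.153 fin 0.111 mouth [ 0.53  -0.088  0.166]
45 30 110 91.0 [ 0.529 -0.063  0.16 ] [ 0.16 -0.99 -0.01] [-0.86  0.5   2.06  1.2   1.18  0.99] 6e-31 body 0.095 0.147 fin 0.11 mouth [ 0.533 -0.088  0.16 ]
45 30 130 104.0 [ 0.538 -0.063  0.16 ] [-0.04 -0.97 -0.23] [-0.85  0.51  2.04  1.21  1.18  1.35] 3e-23 body 0.1 0.151 fin 0.115 mouth [ 0.537 -0.087  0.154]
45 30 140 109.0 [ 0.544 -0.063  0.16 ] [-0.15 -0.93 -0.33] [-0.84  0.51  2.03  1.21  1.18  1.53] 7e-20 body 0.1
[... 1232 characters left out ...]
45 -0.32] 1e-30 body 0.067 0.081 fin 0.113 mouth [ 0.533 -0.085  0.172]
40 8 90 86.0 [ 0.529 -0.063  0.16 ] [ 0.18 -0.98  0.06] [-0.97  0.77  2.17  1.44  1.45  0.2 ] 2e-30 body 0.072 0.087 fin 0.112 mouth [ 0.533 -0.088  0.162]
40 8 110 103.0 [ 0.531 -0.063  0.16 ] [ 0.11 -0.97 -0.23] [-0.97  0.77  2.17  1.45  1.45  0.56] 9e-28 body 0.065 0.08 fin 0.111 mouth [ 0.534 -0.087  0.154]
40 8 130 119.0 [ 0.537 -0.063  0.16 ] [-0.02 -0.87 -0.49] [-0.96  0.77  2.16  1.46  1.45  0.92] 1e-22 body 0.071 0.085 fin 0.116 mouth [ 0.537 -0.085  0.148]
40 8 140 126.0 [ 0.542 -0.063  0.16 ] [-0.1  -0.8  -0.59] [-0.95  0.77  2.15  1.47  1.45  1.1 ] 5e-20 body 0.078 0.092 fin 0.121 mouth [ 0.539 -0.083  0.145]
```

```bash
python3 - <<'E'
from k import *
P=RT(45,20,180); print(goG((.531,-.058,.142),P))
p,R=tool(); print(goG((.531,.024,.17),RT(45,25,180)))
E
```

```text
(array([-97.5, 116.3, -78.2]), array([-0.1, 10.1,  0.4]))
(array([-45.4,  58.8, -41.8]), array([-0.1,  5.1,  0.4]))
```

```bash
python3 -m inch '-7 10 -7 0 1 0 0.8; -15 20 -14 0 2 0 0.8; -24 30 -21 0 3 0 0.8; -34 43 -31 0 4 0 0.8; -45 58 -42 0 5 0 0.8; -60 75 -52 0 7 0 0.8; -75 92 -62 0 8.5 0 0.8; -88 106 -71 0 9.5 0 0.8; -97 116 -78 0 10 0.4 0.8; -97 116 -78 0 10 0.4 0.8; -97 116 -78 0 10 0.4 0.8'; python3 - <<'E'
from k import *
P=RT(45,20,180); print(goG((.531,-.058,.142),P)); print(np.round(manip.sense()['joint_positions'],2))
E
```

```text
t: 8.88
tcp_pos: [0.5436, -0.045, 0.1341]
orientation: [-0.222, 0.757, 0.312, 0.529]
wrist_force: [0.2, 0.1, -2.8]
width: 0.546
gripper_force: 23.7
(array([ 1.3,  0.3, -0.7]), array([-0.1,  0. , -0.3]))
[-0.91  0.66  2.09  1.32  1.3  -1.17]
```

```bash
python3 -m inch '0 0 0 0 0 6 0.8; 0 0 0 0 0 12 0.8; 0 0 0 0 0 18 0.8; 0 0 0 0 0 24 0.8; 0 0 0 0 0 30 0.8; 0 0 0 0 0 36 0.8; 0 0 0 0 0 42 0.8; 0 0 0 0 0 46 0.8; 0 0 0 0 0 50 0.8; 0 0 0 0 0 54 0.8; 0 0 0 0 0 58 0.8; 0 0 0 0 0 61 0.8; 0 0 0 0 0 64 0.8; 0 0 0 0 0 67 0.8; 0 0 0 0 0 70 0.8; 0 0 0 0 0 73 0.8; 0 0 0 0 0 76 0.8; 0 0 0 0 0 79 0.8; 0 0 0 0 0 82 0.8; 0 0 0 0 0 85 0.8'
python3 -m inch '0 0 0 0 0 3 0.8; 0 0 0 0 0 6 0.8; 0 0 0 0 0 9 0.8; 0 0 0 0 0 12 0.8; 0 0 0 0 0 15 0.8; 0 0 0 0 0 18 0.8; 0 0 0 0 0 21 0.8; 0 0 0 0 0 24 0.8; 0 0 0 0 0 27 0.8; 0 0 0 0 0 30 0.8; 0 0 0 0 0 34 0.8; 0 0 0 0 0 38 0.8; 0 0 0 0 0 42 0.8; 0 0 0 0 0 46 0.8; 0 0 0 0 0 50 0.8; 0 0 0 0 0 54 0.8; 0 0 0 0 0 54 0.8; 0 0 0 0 0 54 0.8; 0 0 0 0 0 54 0.8; 0 0 0 0 0 54 0.8'
python3 - <<'E'
from k import *
b=grab_frame('top'); a=grab_frame('scene'); print(np.round(manip.sense()['joint_positions'],2))
A=cv2.resize(b['pixels'][110:240,220:380],None,fx=2.5,fy=2.5); B=cv2.resize(a['pixels'][110:240,140:300],None,fx=2.5,fy=2.5); save('p.png',np.hstack([A,B]))
E
```

```text
t: 10.55
tcp_pos: [0.5435, -0.043, 0.1356]
orientation: [-0.521, 0.77, -0.281, 0.24]
wrist_force: [-0.9, -0.3, -2.0]
width: 0.546
gripper_force: 23.6
t: 12.22
tcp_pos: [0.5438, -0.0443, 0.1357]
orientation: [0.573, -0.56, 0.599, 0.021]
wrist_force: [-0.3, -1.0, -1.6]
width: 0.548
gripper_force: 23.5
[-0.91  0.66  2.09  1.32  1.3   1.26]
```

View pics/p.png

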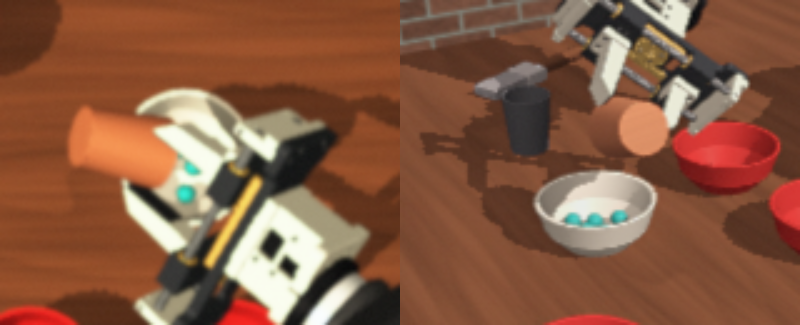

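The scene half shows three beads in the bowl near (595,218) of the crop. The top half shows two beads next to the cup mouth. I'll roll back and look again.

```bash
python3 -m inch '0 0 0 0 0 -7 0.8; 0 0 0 0 0 -14 0.8; 0 0 0 0 0 -21 0.8; 0 0 0 0 0 -28 0.8; 0 0 0 0 0 -35 0.8; 0 0 0 0 0 -42 0.8; 0 0 0 0 0 -49 0.8; 0 0 0 0 0 -56 0.8; 0 0 0 0 0 -63 0.8; 0 0 0 0 0 -70 0.8; 0 0 0 0 0 -77 0.8; 0 0 0 0 0 -84 0.8; 0 0 0 0 0 -91 0.8; 0 0 0 0 0 -98 0.8; 0 0 0 0 0 -105 0.8; 0 0 0 0 0 -112 0.8; 0 0 0 0 0 -119 0.8; 0 0 0 0 0 -126 0.8; 0 0 0 0 0 -133 0.8; 0 0 0 0 0 -139 0.8'
python3 - <<'E'
from k import *
q=[-.19,.799,.334,.462]; R=Ro.from_quat(np.r_[q[1:],q[0]]).as_matrix()
print(rel((.5441,.1189,.18),R), rel((.5441,.035,.18),R))
E
```

```text
t: 13.98
tcp_pos: [0.5439, -0.0449, 0.1357]
orientation: [-0.219, 0.756, 0.316, 0.53]
wrist_force: [0.0, -0.7, -2.2]
width: 0.545
gripper_force: 23.7
(array([  82., -115.,   94.]), array([ -0.1, -10. ,  -0. ])) (array([ 61.3, -55.9,  38.1]), array([ -0.1, -10. ,  -0. ]))
```

```bash
python3 -m inch '20 -15 10 0 -2 0 0.8; 40 -30 20 0 -5 0 0.8; 61 -56 38 0 -7 0 0.8; 65 -70 52 0 -9 0 0.8; 70 -84 65 0 -10 0 0.8; 76 -99 79 0 -10 0 0.8; 82 -115 94 0 -10 0 0.8; 82 -115 94 0 -10 0 0.8; 82 -115 94 0 -10 0 0.8'
python3 - <<'E'
from k import *
q=[-.19,.799,.334,.462]; R=Ro.from_quat(np.r_[q[1:],q[0]]).as_matrix()
print(rel((.5441,.1189,.040),R))
b=grab_frame('top'); a=grab_frame('wrist')
A=cv2.resize(b['pixels'][110:240,160:340],None,fx=2.2,fy=2.2); B=cv2.resize(a['pixels'],(A.shape[0]*512//384,A.shape[0])); save('q.png',np.hstack([A,B]))
E
```

```text
t: 14.73
tcp_pos: [0.5439, 0.1201, 0.1808]
orientation: [-0.193, 0.8, 0.333, 0.461]
wrist_force: [-0.2, -0.4, -0.9]
width: 0.544
gripper_force: 23.7
(array([-122.2,    1.2,   69.9]), array([-0.3,  0. , -0.3]))
```

View pics/q.png

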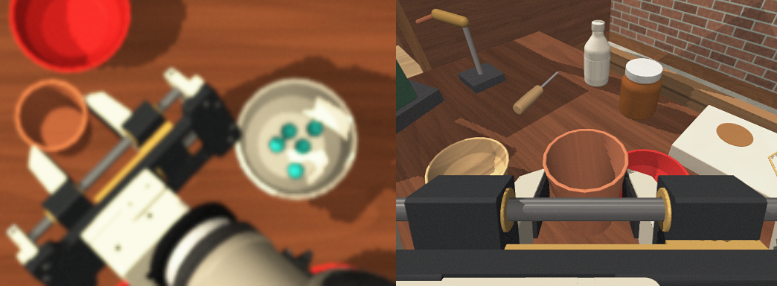

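The top view shows five turquoise beads in the bowl, at (290,131), (315,128), (277,146), (303,145) and (295,171), and the cup is empty. I'll set it down.

```bash
python3 -m inch '-20 0 11 0 0 0 0.8; -40 0 23 0 0 0 0.8; -60 0 34 0 0 0 0.8; -80 0 46 0 0 0 0.8; -95 0 54 0 0 0 0.8; -105 0 60 0 0 0 0.8; -112 0 64 0 0 0 0.8; -117 0 67 0 0 0 0.8; -120 0 69 0 0 0 0.8; -121 0 69 0 0 0 0.8; -121 0 69 0 0 0 0.8; -121 0 69 0 0 0 0.8'; python3 -c "
from k import *
print(manip.sense()['wrist_force'],tool()[0])"
```

```text
t: 15.83
tcp_pos: [0.5441, 0.118, 0.0419]
orientation: [-0.192, 0.8, 0.332, 0.461]
wrist_force: [0.5, -0.0, -1.2]
width: 0.545
gripper_force: 23.7
[ 0.49029723 -0.03400777 -1.18459036] [0.54408011 0.11804362 0.04188093]
```

```bash
python3 -m inch '-1 0 0.5 0 0 0 0.8; -1.5 0 1 0 0 0 0.8; -1.5 0 1 0 0 0 0.8; -1.5 0 1 0 0 0 0.8'; python3 -m inch '-0.8 0 0.5 0 0 0 0.8; -0.8 0 0.5 0 0 0 0.8; -0.8 0 0.5 0 0 0 0.8'
```

```text
t: 16.17
tcp_pos: [0.544, 0.1184, 0.0398]
orientation: [-0.192, 0.8, 0.332, 0.461]
wrist_force: [0.3, 0.1, -1.8]
width: 0.543
gripper_force: 23.7
t: 16.42
tcp_pos: [0.5442, 0.1185, 0.0395]
orientation: [-0.193, 0.8, 0.332, 0.462]
wrist_force: [-2.1, -2.4, 4.7]
width: 0.548
gripper_force: 23.9
```

Contact. Now release slowly and back off.

```bash
python3 -m inch '0 0 0 0 0 0 0.4; 0 0 0 0 0 0 0.3; 0 0 0 0 0 0 0.2; 0 0 0 0 0 0 0.1; 0 0 0 0 0 0 0; 0 0 0 0 0 0 0; 0 0 0 0 0 0 0; 0 0 0 0 0 0 0' && python3 -m inch '0 0 -10 0 0 0 0; 0 0 -25 0 0 0 0; 0 0 -45 0 0 0 0; 0 0 -65 0 0 0 0; 0 0 -85 0 0 0 0; 0 0 -105 0 0 0 0; 0 0 -105 0 0 0 0; 0 0 -105 0 0 0 0'
python3 - <<'E'
from k import *
b=grab_frame('top'); a=grab_frame('scene')
A=cv2.resize(b['pixels'][110:240,160:340],None,fx=2.2,fy=2.2); B=cv2.resize(a['pixels'][150:280,170:350],None,fx=2.2,fy=2.2); save('r.png',np.hstack([A,B]))
E
```

```text
t: 17.08
tcp_pos: [0.5439, 0.1184, 0.0387]
orientation: [-0.193, 0.8, 0.332, 0.461]
wrist_force: [0.2, -0.5, 0.1]
width: 0.991
gripper_force: 0.0
t: 17.75
tcp_pos: [0.4803, 0.0529, 0.0916]
orientation: [-0.191, 0.8, 0.331, 0.462]
wrist_force: [-0.7, 0.2, -1.2]
width: 0.999
gripper_force: 0.0
```

View pics/r.png

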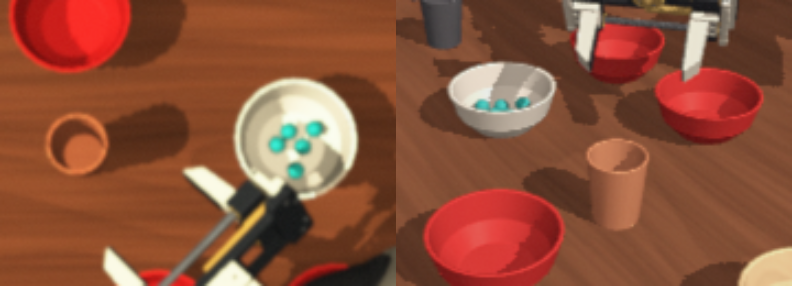

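The cup stands upright and empty at (77,143) in the top half, and five beads lie in the white bowl around (295,145). I'll raise the arm clear and hand in.

```bash
python3 -m inch '20 0 -12 0 0 0 0; 40 0 -24 0 0 0 0; 60 0 -36 0 0 0 0; 60 0 -36 0 0 0 0; 60 0 -36 0 0 0 0; 60 0 -36 0 0 0 0' && python3 -c "
from h import *
print(ticket.job_done())"
```

```text
t: 18.35
tcp_pos: [0.4791, 0.0538, 0.1607]
orientation: [-0.193, 0.8, 0.332, 0.461]
wrist_force: [-0.8, -0.4, 0.1]
width: 0.999
gripper_force: 0.0
the job is handed in; nothing more can be done
None
```

All five turquoise beads are in the white bowl, the empty copper cup stands upright on the bench, and the job is handed in at about 18 s; no verdict came back.

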